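# Prove the stop button and zero the peak pointer of a bench tester

## Task

Get the bench tester ready for the next shift. First prove its stop: push the big mushroom button on the sloping console all the way in until it latches, and take the hand off it so that one sees it stay down by itself; then twist its head clockwise until the latch lets go, and release it so that it springs fully back out. After that, turn the wing knob on the round peak gauge anticlockwise until its pointer is home on the zero stop, and let go; do not shift or knock over any of the things lying about.

Things in the scene. Friction and masses are not known exactly. Their poses are not given: they have to be found in the camera images.
- console: Operator console, fixed: grey foot carrying a light enclosure, 190 mm wide, whose sloping face (160 mm long, centre about 86 mm high) leans 30 degrees from level towards the robot's right (-y), yawed at most 0.5 rad from that. Origin on the table under its middle; its own -x is the way it leans. Only the mushroom button stands more than 10 mm above the face.
- stop_top (a point): Centre of the domed top of the mushroom stop button, a black round head (58 mm wide, 25 mm thick) in the middle of the sloping face. z axis: the button's axis, out of the face; x: up the slope. Moves in with the button, does not turn with the head. 50 mm above the face when out, 41 latched. The upright side wall to grip lies 9 to 20 mm below the top.
- stop_push (a joint): How far the mushroom is pushed in along its axis, m: 0 out, 0.012 hard bottom. A spring pushes it out: some 4 N at first, rising to a peak of 11 to 14 N near 0.005, where the latch clicks over, then about 7 N until the bottom. Pushed beyond about 0.0095 it latches and stays at about 0.009 when let go. Latched, it comes out only if its head is twisted.
- stop_turn (a joint): Twist of the mushroom head, rad, positive clockwise seen from in front of the face (negative about stop_top's z): 0 at rest, hard stop at 1.0. A light spring (0.1 N m) turns it back to 0. Beyond about 0.5 the latch is free; fingers that grip the head still hold it down, and when they open it springs out. Turned back while held down, it latches again.
- gauge: Peak gauge, fixed: aluminium drum, 150 mm in diameter, with a white dial, on a dark foot. The dial leans 20 degrees from level towards the robot's left (+y), yawed at most 0.5 rad from that. Origin on the table under its middle; its own -x is the way it leans.
- dial_centre (a point): Centre of the white dial, about 88 mm high. z axis: the wing knob's axis, out of the dial (20 degrees from vertical); x: up the slope to the zero mark. The black wing knob is a bar centred on the axis, 68 mm long, 14 mm wide, flat sides 12 to 36 mm above the dial (TCP at 32 mm grips well), over a 36 mm hub. A dark needle lies under one end of the bar, which has a pale mark on top.
- pointer (a joint): Angle of the wing knob and its needle, rad, positive clockwise seen from above: 0 hard against the zero stop, needle along dial_centre's x. At q the needle end of the bar points along x turned by -q about z. Stays where left (friction 0.06 N m). Starts 1.8 to 3.2 rad up the scale, so a hand may have to let go and take hold again.
- tote: Bystander: open black tray, 150 x 110 x 50 mm, origin under its centre.
- module: Bystander: black electronics module, 100 x 70 x 35 mm with a metal connector at one end and a paper label on top, origin under its centre.
- heatsink: Bystander: finned aluminium heat sink, 50 x 60 x 28 mm, origin under its centre.
- flux: Bystander: upright white bottle, 40 mm in diameter, 100 mm tall, origin under its centre.
- tape: Bystander: roll of pale tape lying flat, 70 mm outside diameter, 22 mm high, origin under its centre.
- driver: Bystander: screwdriver with black handle lying flat, about 200 mm long, origin near its middle.
- screws: Bystander: clear jar, 56 mm in diameter, 60 mm tall, origin under its centre.
There are look-alikes about, which are no part of the job. Leave any yellow look-alike of the gauge alone.

How it is judged:
On the way, in this order (a step that is already met when the one before it is completed fails the run):
1. the stop button is latched in (more than 7 mm) with the fingers off it (value of joint stop_push above 0.007 m and contact force between the fingers and stop_push below 0.3 N), for 0.2 s.
2. the stop button has been twisted free and stands fully out (within 2 mm) with the fingers off it (value of joint stop_push below 0.002 m and contact force between the fingers and stop_push below 0.3 N), for 0.2 s.
3. the pointer is back on its zero stop (within 0.05 rad) (value of joint pointer below 0.05 rad), for 0.2 s.
At the end, for the whole second after the job is handed in: The stop button stands out within 2 mm with its head turned back within 0.1 rad, the pointer is within 0.05 rad of its zero stop, and every bystander is upright and within 20 mm of where it started (value of joint stop_push below 0.002 m and value of joint stop_turn below 0.1 rad and value of joint pointer below 0.05 rad and angle between each of tote, module, heatsink, flux, tape, screws's own z axis and vertical below 0.3 rad and distance of each of tote, module, heatsink, flux, tape, driver, screws from where it was at the start of the episode below 0.02 m); the robot touches nothing.
It fails at once if a thing lying about was shifted by more than 20 mm or knocked over (distance of any of tote, module, heatsink, flux, tape, driver, screws from where it was at the start of the episode above 0.02 m or angle between any of tote, module, heatsink, flux, tape, screws's own z axis and vertical above 0.3 rad).
It also fails if it takes over 72 s, if anything falls off the work surface, if the arm or the gripper's body presses on something with over 40 N, if the wrist force passes 120 N, or if a joint passes its speed limit or range.

## Robot

A 6-joint arm with a two-finger parallel gripper is mounted at the origin on the work surface. World frame = base frame: x ahead of the robot, y to its left, z up, the work surface at z = 0. Lengths are in m, angles in rad, forces in N, time in s.
With the tool pointing down it reaches from about 0.275 to 0.75 m from the base axis. Payload 10.2 kg.
Tool frame: the origin (TCP) lies between the finger pads, 19 mm behind the fingertips; this is the grasp point; z points along the fingers, y is the line along which they close (so a half turn about z gives the same grasp; the last joint's range is limited). The gripper opens to 85 mm and grips with 20 to 120 N. Pads are 22 mm wide; open, the fingers measure 114 mm over their backs; the gripper's body (76 mm by 85 mm) begins 54 mm behind the grasp point. The pads swing forward as they close: fully open they stand 13 mm farther back than shut.
Start: joints at [-0.223, 0.313, 1.498, -0, 1.331, -0.223], TCP at [0.525, -0, 0.25] pointing down, gripper open.
Joint ranges: [-2.94, 2.94], [-0.97, 2.17], [0.19, 2.56], [-1.23, 4.37], [0.02, 3.11], [-2.88, 2.88]. Speed limits (rad/s): [2.39, 2.39, 3.01, 3.14, 3.14, 3.14].

## Interface

Orientations are given as a unit quaternion [x, y, z, w].
In Python, from bench import env, kinematics, monitor, eyes, job gives the robot as it stands. The module is installed in compiled form; this text tells all that it offers. Calls block until the motion is done:
- env.reach(position, orientation): joint-space move of the TCP to a pose.
- env.movel(position, velocity=0.15, frame=None, guard=None): straight line of the TCP; frame=None keeps the orientation; velocity is the mean speed in m/s. With guard (N) it stops when the force on the tool has changed by that much, and returns True; else False.
- env.set_joints(angles): joint-space move.
- env.release() and env.close_gripper(effort=None): open the fingers fully, or close them until they stop; effort is the grip in N (None keeps the last).
- env.hold(seconds).
- kinematics.ik(position, orientation): joint angles nearest the present ones, or None.
- monitor.sense(): the state.
- eyes.grab_frame(name): name is "scene" or "side" or "wrist"; returns a dict with "frame" (480x640x3 uint8, red, green, blue), "mtx" (3x3 intrinsics, pixels), "k1" (the pictures are not rectified: a ray, as slopes to the right and down, at radius r is drawn at 1 + k1 r^2 times it, then the intrinsics apply), "view" (4x4, takes a point from world to camera coordinates). Camera axes: x right, y down, z forward; pixel columns grow to the right and rows downward; lengths in m; the calibration is good to about 2 mm. A picture is of the moment at which its call begins. There is no depth.
A pose or a line that the arm cannot do raises env.MotionError and nothing moves.
- job.hand_in(): hands the job in; it is judged then, once.
The state is a dict: "clock": time; "joints": joint angles; "qvel": joint speeds; "joint_efforts": joint torques, N m; "position": TCP position; "ee_rot": TCP orientation; "contact_force": force on the tool from outside, world axes, zero at the start; "ft_torque": the same for the moment, N m; "finger_gap": opening from 0.0 (shut) to 1.0 (fully open); "gripper_force": force on a finger pad.
Only numpy, scipy, OpenCV 4.12 (cv2) and the standard library are available. Lean on these libraries where they do the work, as an engineer would, in place of code of your own. Each camera call takes 0.05 s, during which the arm holds its last target. There are 200 camera calls.

## Working session

There is one attempt and no reset: what is moved stays moved. The work goes in short steps, each a Python script; the robot and the scene stay as the last script left them, time stands still between calls to the robot, and variables do not carry over. Pictures are saved under pics/ and viewed, at most 10 in all, crops included, and the job is handed in when it is done.

```bash
mkdir -p pics; cat > h.py <<'E'
import numpy as np, cv2
from scipy.spatial.transform import Rotation as R
from bench import env, kinematics, monitor, eyes, job
def snap(name,fn):
    f=eyes.grab_frame(name); cv2.imwrite(fn,f["frame"][:,:,::-1])
    np.savez(fn.replace('.png','.npz'),**{k:np.asarray(v) for k,v in f.items()}); return f
def dist(f): return np.array([float(f["k1"]),0,0,0,0])
def proj(f,P):
    V=np.asarray(f["view"]); P=np.atleast_2d(np.asarray(P,float))
    return cv2.projectPoints(P,cv2.Rodrigues(V[:3,:3])[0],V[:3,3],np.asarray(f["mtx"],float),dist(f))[0][:,0]
def ray(f,uv):
    V=np.asarray(f["view"]); n=cv2.undistortPoints(np.array([[uv]],float),np.asarray(f["mtx"],float),dist(f))[0,0]
    return -V[:3,:3].T@V[:3,3], V[:3,:3].T@np.array([*n,1])
def onz(f,uv,z):
    o,d=ray(f,uv); return o+d*(z-o[2])/d[2]
def tri(*fu):
    A=0;b=0
    for f,uv in fu:
        o,d=ray(f,uv); d=d/np.linalg.norm(d); M=np.eye(3)-np.outer(d,d); A=A+M; b=b+M@o
    return np.linalg.solve(A,b)
E
python3 - <<'E'
from h import *
for n in("scene","side"):
    f=snap(n,f"pics/{n}0.png"); V=np.asarray(f["view"]); print(n,-V[:3,:3].T@V[:3,3],V[2,:3],f["k1"],f["mtx"])
s=monitor.sense(); print(s["clock"],s["finger_gap"],s["ee_rot"])
E
```

```text
scene [ 1.39704273 -0.09975325  1.03676498] [-0.6773947   0.07933899 -0.73132875] -0.11731042278690308 [[469.16864996   0.         311.52622444]
 [  0.         469.16864996 231.41481981]
 [  0.           0.           1.        ]]
side [ 0.22906459 -0.98278117  0.73890859] [ 0.23002366  0.81937124 -0.52509037] -0.07443258627793896 [[504.19071117   0.         324.09489997]
 [  0.         504.19071117 234.94513909]
 [  0.           0.           1.        ]]
0.1 1.0000461023546132 [ 7.07092975e-01  7.07120334e-01 -3.15964075e-04 -5.07998769e-04]
```

View pics/scene0.png

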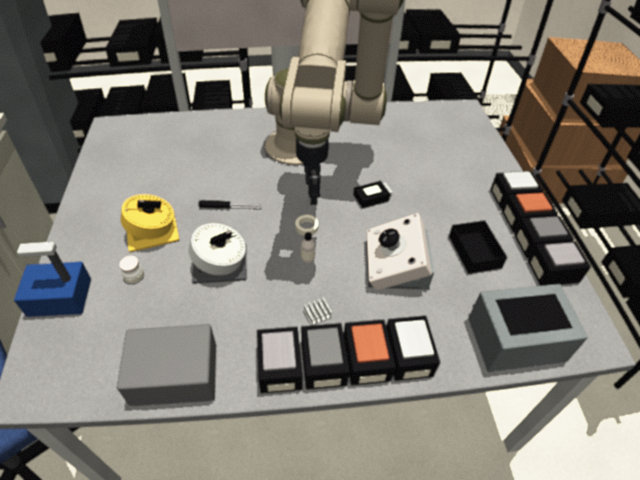

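View pics/side0.png

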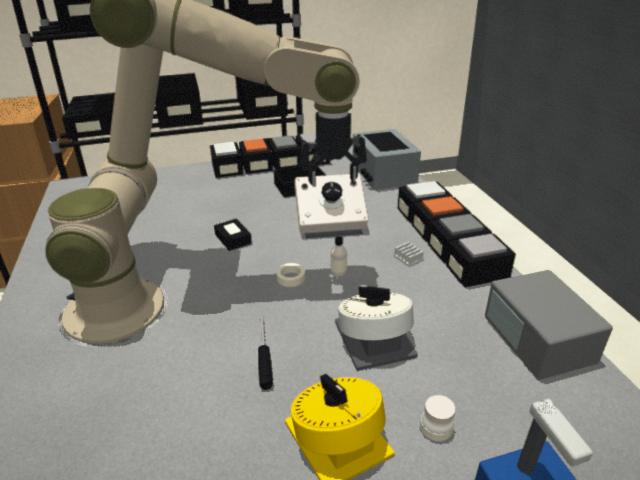

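The scene view shows two candidates for the gauge. The white-dial aluminium drum is at scene (218,248) / side (375,315), and a yellow look-alike is at scene (148,215) / side (338,410). I take the white one. The console, with its black mushroom, is at scene (398,248) / side (332,190). The bottle (307,243) and tape (307,225) stand between them, the heatsink is at (318,310) and the driver at (228,205). Next is one enlarged crop to confirm, and a rough triangulation.

```bash
python3 - <<'E'
from h import *
a=cv2.imread("pics/scene0.png");b=cv2.imread("pics/side0.png")
z=lambda im,x,y,w,h:cv2.resize(im[y:y+h,x:x+w],(400,300),interpolation=cv2.INTER_CUBIC)
cv2.imwrite("pics/crop1.png",np.vstack([np.hstack([z(a,355,200,100,75+15)[:300],z(b,280,165,100,75)]),np.hstack([z(a,175,215,90,68),z(b,325,275,100,75)])]))
S=np.load("pics/scene0.npz");D=np.load("pics/side0.npz")
print(tri((S,(390,238)),(D,(332,190))),tri((S,(218,242)),(D,(375,312))))
E
```

```text
[0.58706831 0.20614328 0.11712005] [ 0.53241723 -0.25819541  0.07926804]
```

View pics/crop1.png

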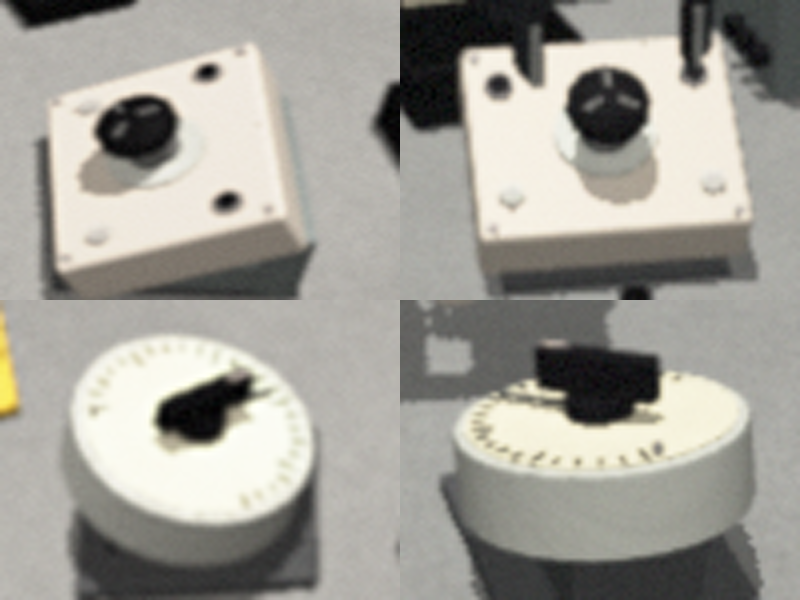

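The crop confirms the white gauge: needle and pale end at crop (240,375), and the scale runs clockwise from the bold zero mark at (95,412). The console face corners are clear in both views, so I fit the console model to them and then take close wrist views.

```bash
cat >> h.py <<'E'
from scipy.optimize import least_squares
def frame(xyz,yaw,up,lean):   # yaw about z added to heading 'up' (uphill azimuth)
    a=up+yaw; xl=np.array([np.cos(a),np.sin(a),0]); k=np.array([0,0,1.])
    z=np.cos(lean)*k-np.sin(lean)*xl; x=np.cos(lean)*xl+np.sin(lean)*k
    return np.column_stack([x,np.cross(z,x),z])
E
python3 - <<'E'
from h import *
S=np.load("pics/scene0.npz");D=np.load("pics/side0.npz")
s=[(367,231.5),(371.2,281.6),(418.8,212.9),(428,266.6)]
d=[(295,177.5),(300,225),(360.5,174.5),(367.5,220.5)]
d=[(300,225),(367.5,220.5),(295,177.5),(360.5,174.5)]
loc=np.array([[-.08,.095,0],[-.08,-.095,0],[.08,.095,0],[.08,-.095,0]])
def res(p):
    F=frame(None,p[3],np.pi/2,np.pi/6); P=p[:3]+loc@F.T
    return np.r_[(proj(S,P)-s).ravel(),(proj(D,P)-d).ravel()]
r=least_squares(res,[.58,.23,.086,0]); print(r.x,np.round(r.fun,1))
F=frame(None,r.x[3],np.pi/2,np.pi/6); print("top",r.x[:3]+.05*F[:,2], tri((S,(389,231)),(D,(331.5,189))))
print(proj(S,r.x[:3]+.05*F[:,2]),proj(D,r.x[:3]+.05*F[:,2]))
# gauge: triangulated points zero mark & dial edge ellipse by fitting
s=[(191.2,240),(245.4,244.5),(212,223),(223.4,265.3)]
# dial edge contour via thresholded crop in scene
def ell(im,x0,y0,x1,y1):
    c=cv2.cvtColor(im,cv2.COLOR_BGR2HSV)[y0:y1,x0:x1]
    m=((c[...,2]>205)&(c[...,1]<60)).astype(np.uint8)
    cs=max(cv2.findContours(m,0,1)[0],key=cv2.contourArea); h=cv2.convexHull(cs)[:,0]+[x0,y0]
    return cv2.fitEllipse(h.astype(np.float32)),len(h)
a=cv2.imread("pics/scene0.png");b=cv2.imread("pics/side0.png")
print(ell(a,180,215,260,290),ell(b,325,280,425,345))
E
```

```text
[ 0.58933832  0.22633573  0.08018159 -0.14715906] [ 0.6 -0.9 -1.1  1.3  0.9  0.3  0.  -0.6 -0.   0.9  1.   0.3 -0.3  0.1
 -0.8 -1.1]
top [0.58567261 0.20160594 0.12348286] [0.57962752 0.20042749 0.12907493]
[[388.65124046 235.91827908]] [[332.13628992 188.85074461]]
(((217.8310546875, 243.6158447265625), (40.81352996826172, 55.0823974609375), 106.92688751220703), 27) (((375.0548400878906, 305.30145263671875), (26.3099308013916, 72.72434997558594), 86.0009536743164), 24)
```

```bash
cat >> h.py <<'E'
def tool(F,th):  # tool z=-F.z, tool y at angle th from F.x about F.z
    y=np.cos(th)*F[:,0]+np.sin(th)*F[:,1]; z=-F[:,2]
    return R.from_matrix(np.column_stack([np.cross(y,z),y,z])).as_quat()
E
python3 - <<'E'
from h import *
S=np.load("pics/scene0.npz");D=np.load("pics/side0.npz")
c=tri((S,(217.8,243.6)),(D,(375,305.3))); print("dial",c)
top=np.array([.585,.2015,.1265]); F=frame(None,-.147,np.pi/2,np.pi/6)
for th in np.arange(0,6.3,.52):
    q=[kinematics.ik(top+h*F[:,2],tool(F,th)) for h in(.12,-.02)]
    print("B",round(th,2),[None if k is None else np.round(k,2) for k in q])
G=frame(None,0,-np.pi/2,np.radians(20))
for th in np.arange(0,6.3,.52):
    q=[kinematics.ik(c+h*G[:,2],tool(G,th)) for h in(.15,.032)]
    print("G",round(th,2),[None if k is None else np.round(k,2) for k in q])
E
```

```text
dial [ 0.5387857  -0.25378233  0.08660207]
B 0.0 [array([-0.16,  0.43,  1.47,  0.55,  1.3 , -1.75]), array([-0.04,  0.61,  1.53,  0.62,  1.03, -1.79])]
B 0.52 [array([-0.16,  0.43,  1.47,  0.55,  1.3 , -2.27]), array([-0.04,  0.61,  1.53,  0.62,  1.03, -2.31])]
B 1.04 [array([-0.16,  0.43,  1.47,  0.55,  1.3 , -2.79]), array([-0.04,  0.61,  1.53,  0.62,  1.03, -2.83])]
B 1.56 [None, None]
B 2.08 [array([-0.16,  0.43,  1.47,  0.55,  1.3 ,  2.45]), array([-0.04,  0.61,  1.53,  0.62,  1.03,  2.41])]
B 2.6 [array([-0.16,  0.43,  1.47,  0.55,  1.3 ,  1.93]), array([-0.04,  0.61,  1.53,  0.62,  1.03,  1.89])]
B 3.12 [array([-0.16,  0.43,  1.47,  0.55,  1.3 ,  1.41]), array([-0.04,  0.61,  1.53,  0.62,  1.03,  1.37])]
B 3.64 [array([-0.16,  0.43,  1.47,  0.55,  1.3 ,  0.89]), array([-0.04,  0.61,  1.53,  0.62,  1.03,  0.85])]
B 4.16 [array([-0.16,  0.43,  1.47,  0.55,  1.3 ,  0.37]), array([-0.04,  0.61,  1.53,  0.62,  1.03,  0.33])]
B 4.68 [array([-0.16,  0.43,  1.47,  0.55,  1.3 , -0.15]), array([-0.04,  0.61,  1.53,  0.62,  1.03, -0.19])]
B 5.2 [array([-0.16,  0.43,  1.47,  0.55,  1.3 , 
[... 916 characters left out ...]
0.39,  0.9 , -1.3 ])]
G 3.12 [array([-0.43,  0.4 ,  1.47, -0.35,  1.14, -1.86]), array([-0.5 ,  0.55,  1.56, -0.39,  0.9 , -1.82])]
G 3.64 [array([-0.43,  0.4 ,  1.47, -0.35,  1.14, -2.38]), array([-0.5 ,  0.55,  1.56, -0.39,  0.9 , -2.34])]
G 4.16 [None, array([-0.5 ,  0.55,  1.56, -0.39,  0.9 , -2.86])]
G 4.68 [array([-0.43,  0.4 ,  1.47, -0.35,  1.14,  2.87]), None]
G 5.2 [array([-0.43,  0.4 ,  1.47, -0.35,  1.14,  2.35]), array([-0.5 ,  0.55,  1.56, -0.39,  0.9 ,  2.38])]
G 5.72 [array([-0.43,  0.4 ,  1.47, -0.35,  1.14,  1.83]), array([-0.5 ,  0.55,  1.56, -0.39,  0.9 ,  1.86])]
G 6.24 [array([-0.43,  0.4 ,  1.47, -0.35,  1.14,  1.31]), array([-0.5 ,  0.55,  1.56, -0.39,  0.9 ,  1.34])]
```

```bash
python3 - <<'E'
from h import *
c=np.array([.5388,-.2538,.0866]);G=frame(None,0,-np.pi/2,np.radians(20))
env.reach(c+.2*G[:,2],tool(G,1.3)); f=snap("wrist","pics/wg.png"); print(proj(f,[c]))
top=np.array([.585,.2015,.1265]); F=frame(None,-.147,np.pi/2,np.pi/6)
env.reach(top+.16*F[:,2],tool(F,4.68)); g=snap("wrist","pics/wb.png"); print(proj(g,[top,top-.05*F[:,2]]))
cv2.imwrite("pics/w2.png",cv2.resize(np.hstack([f["frame"],g["frame"]])[:,:,::-1],(800,300)))
print(monitor.sense()["clock"])
E
```

```text
[[323.80499081 216.5301485 ]]
[[323.73694544 226.0088228 ]
 [323.67970818 212.31311176]]
2.1583
```

View pics/w2.png

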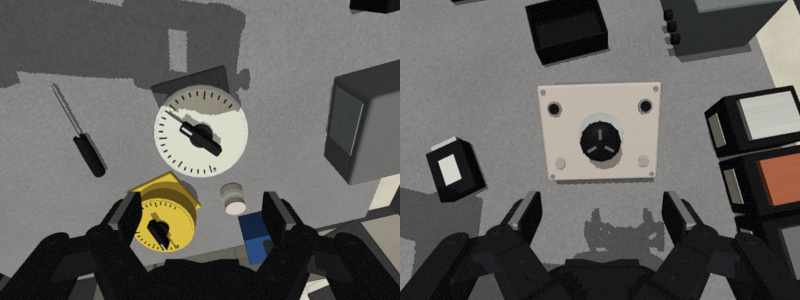

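The left half shows the gauge with its centre near wg (321,212), and the yellow one farther down. The right half shows the console square-on, with the mushroom at about wb (320,224), 3 px from the prediction. Enlarging both.

```bash
python3 - <<'E'
from h import *
a=cv2.imread("pics/wg.png")[120:295,235:410];b=cv2.imread("pics/wb.png")[120:310,205:435]
cv2.imwrite("pics/crop2.png",np.hstack([cv2.resize(a,(393,393),interpolation=2),cv2.resize(b,(400,330),interpolation=2).copy() if 0 else cv2.copyMakeBorder(cv2.resize(b,(400,330),interpolation=2),0,63,0,0,0)]))
f=np.load("pics/wg.npz"); print(f["mtx"][0,0],f["k1"],f["view"])
E
```

```text
337.5592019588171 -0.01736478144774998 [[ 0.96428661 -0.24940376  0.08915775 -0.58952139]
 [-0.25066349 -0.75060736  0.6113562  -0.13266129]
 [-0.08555208 -0.61187119 -0.78631704  0.29231089]
 [ 0.          0.          0.          1.        ]]
```

View pics/crop2.png

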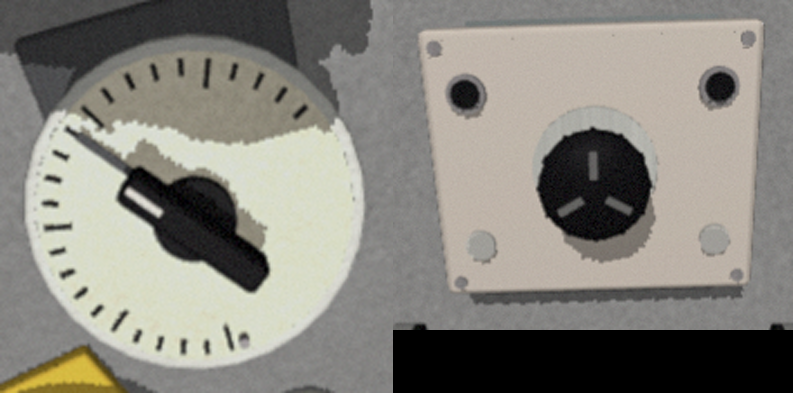

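```bash
python3 - <<'E'
from h import *
W=np.load("pics/wb.npz");S=np.load("pics/scene0.npz");D=np.load("pics/side0.npz")
w=[(205+(x-393)/1.739,120+y/1.737) for x,y in[(418,30),(764,20),(748,285),(450,292),(594,184)]]
loc=np.array([[-.08,.095,0],[-.08,-.095,0],[.08,.095,0],[.08,-.095,0]])
s=[(367,231.5),(371.2,281.6),(418.8,212.9),(428,266.6)]
d=[(300,225),(367.5,220.5),(295,177.5),(360.5,174.5)]
wl=np.array([[.08,.095,0],[.08,-.095,0],[-.08,-.095,0],[-.08,.095,0],[0,0,.038]])
def res(p):
    F=frame(None,p[3],np.pi/2,np.pi/6); T=lambda L:p[:3]+L@F.T
    return np.r_[(proj(W,T(wl))-w).ravel(),(proj(S,T(loc))-s).ravel(),(proj(D,T(loc))-d).ravel()]
r=least_squares(res,[.589,.226,.084,-.147],loss='soft_l1'); F=frame(None,r.x[3],np.pi/2,np.pi/6)
print("console",r.x,np.round(res(r.x),1),"top",r.x[:3]+.05*F[:,2])
G=np.load("pics/wg.npz"); px=lambda x,y:(235+x/2.2457,120+y/2.2457)
rim=[px(*p) for p in[(25,200),(362,200),(194,368),(335,115),(75,310),(310,320),(50,118),(194,36)]]
zero=px(230,337);tip=px(68,130);e1=px(130,183);e2=px(258,275)
def plane(f,uv,c,F,h):
    o,v=ray(f,uv); n=F[:,2]; X=o+v*((c+h*n-o)@n)/(v@n); return F.T@(X-c)
def res2(p):
    F=frame(None,p[3],-np.pi/2,np.radians(20)); c=p[:3]
    out=[(np.hypot(*plane(G,u,c,F,0)[:2])-.075)*1e3 for u in rim]
    z=plane(G,zero,c,F,0); out.append(np.arctan2(z[1],z[0])*60)
    for f,u in((S,(217.8,243.6)),(D,(375,305.3))): out+=list(proj(f,c)[0]-u)
    k=(plane(G,e1,c,F,.036)+plane(G,e2,c,F,.036))/2; out+=list(k[:2]*1e3)
    return np.array(out)
r=least_squares(res2,[.5388,-.2538,.0866,0],loss='soft_l1'); F=frame(None,r.x[3],-np.pi/2,np.radians(20)); c=r.x[:3]
print("dial",r.x,np.round(res2(r.x),1))
t=plane(G,tip,c,F,.003);a=plane(G,e1,c,F,.036);b=plane(G,e2,c,F,.036)
print("q tip",-np.arctan2(t[1],t[0]),"q bar",-np.arctan2(a[1]-b[1],a[0]-b[0]),np.hypot(*(a-b)[:2]))
E
```

```text
console [ 0.58579729  0.22470904  0.07844915 -0.15110708] [ 0.2 -0.2  0.3 -0.4  0.6 -0.2 -0.1 -0.1  0.3 -0.2 -0.1 -1.4 -2.2  0.5
  0.  -0.1 -1.3 -1.1 -1.3  1.8 -0.1  1.3 -1.3  1.  -1.7 -0.1] top [0.58203397 0.19999391 0.12175042]
dial [ 0.53710812 -0.2537418   0.08193342 -0.00466289] [ 0.4 -0.7  1.5 -1.4 -2.2 -0.3 -0.6 -0.1  0.2  0.3  0.6 -0.8  2.  -1.4
  0.7]
q tip 2.4302855763594575 q bar 2.474517384805804 0.06365159840931096
```

```bash
cat >> h.py <<'E'
CF=frame(None,-.151,np.pi/2,np.pi/6); C0=np.array([.5858,.2247,.0784])  # console face centre
E
python3 - <<'E'
from h import *
n=CF[:,2]; at=lambda h:C0+h*n; q=tool(CF,4.68)
H=lambda:(np.array(monitor.sense()["position"])-C0)@n
env.close_gripper(20); env.reach(at(.12),q)
print("start",H(),monitor.sense()["contact_force"]@n if 1 else 0)
t=env.movel(at(.055),.02,guard=2.0); h=H(); print("touch",t,h,"tip height",h-.019)
b=np.array(monitor.sense()["contact_force"])
t=env.movel(at(h-.016),.012,guard=24); print("bottom",t,H(),h-H(),(np.array(monitor.sense()["contact_force"])-b)@n)
env.movel(at(.115),.1); env.hold(.4); snap("wrist","pics/latch.png"); print(monitor.sense()["clock"],H())
np.save("touch.npy",h)
E
```

```text
start 0.12079223344972977 -0.024334822106954312
touch True 0.0752034380342581 tip height 0.05620343803425809
bottom True 0.06397321269522138 0.011230225339036712 5.521627166462578
7.575 0.11486585841863182
```

```bash
python3 - <<'E'
from h import *
n=CF[:,2]; at=lambda h:C0+h*n
H=lambda:(np.array(monitor.sense()["position"])-C0)@n
env.movel(at(.085),.1); t=env.movel(at(.058),.02,guard=2.0); print(t,H()-np.load("touch.npy")); env.movel(at(.115),.1)
print(monitor.sense()["clock"])
E
```

```text
True -0.00834091960012441
9.55
```

```bash
python3 - <<'E'
from h import *
n=CF[:,2]; at=lambda h:C0+h*n
H=lambda:(np.array(monitor.sense()["position"])-C0)@n
env.release(); env.movel(at(.06),.1); print("guard",env.movel(at(.0315),.05,guard=6),H())
env.close_gripper(35); s=monitor.sense(); print(s["finger_gap"],s["gripper_force"],s["contact_force"],s["ft_torque"])
j=np.array(s["joints"]); j[5]+=.8; env.set_joints(j); s=monitor.sense(); print(s["joints"][5]-j[5],s["gripper_force"],s["ft_torque"],s["contact_force"])
print(env.movel(at(.0385),.05,guard=20),H())
env.release(); env.hold(.4); env.movel(at(.13),.12); env.hold(.2)
snap("wrist","pics/after.png"); print(monitor.sense()["clock"])
E
```

```text
guard False 0.03156379454978755
0.6634210082847103 36.32771502016112 [-0.71229646 -2.47176096  3.939604  ] [-0.33997023  0.06403126  0.01015848]
0.0002397869694686916 36.46045931149274 [0.07010901 0.59262284 0.43413268] [-4.45747585 -2.89791961  5.80589904]
False 0.03900774064942766
15.15
```

View pics/after.png

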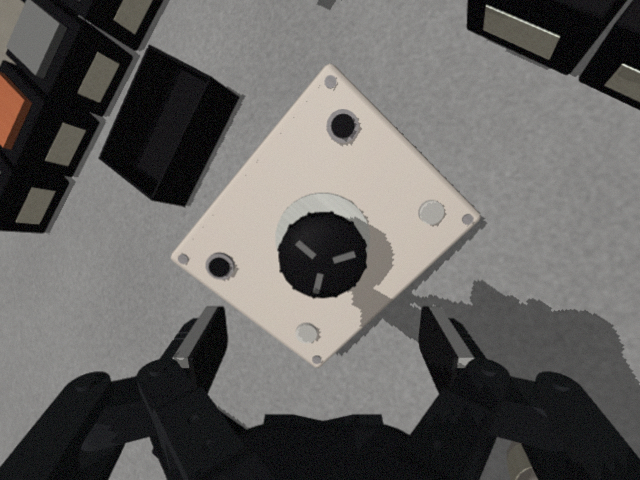

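The picture shows the head at (322,254) with one spoke at (306,250) pointing up-slope again, towards the black holes at (342,125) and (220,265), so the twist has returned. A light touch checks that it stands fully out.

```bash
python3 - <<'E'
from h import *
n=CF[:,2]; at=lambda h:C0+h*n
H=lambda:(np.array(monitor.sense()["position"])-C0)@n
env.close_gripper(20); env.movel(at(.085),.12); t=env.movel(at(.07),.02,guard=2.0); print(t,H()-np.load("touch.npy")); env.movel(at(.14),.15)
# gauge: probe knob top with closed fingers
c=np.array([.5371,-.2537,.0819]); G=frame(None,0,-np.pi/2,np.radians(20)); m=G[:,2]
th=-2.45+np.pi/2   # tool y perpendicular to the bar
for k in(0,np.pi): print(kinematics.ik(c+.033*m,tool(G,th+k)))
p=c+.1*m; x=np.array(monitor.sense()["position"])
env.movel([x[0],x[1],.27],.2)
env.reach(c+.12*m,tool(G,th if kinematics.ik(c+.033*m,tool(G,th)) is not None and kinematics.ik(c+.033*m,tool(G,th))[5]>0 else th+np.pi))
env.movel(c+.08*m,.1); t=env.movel(c+.048*m,.02,guard=2.5); h=(np.array(monitor.sense()["position"])-c)@m
print("knob top",t,h-.019); env.movel(c+.1*m,.15); s=monitor.sense(); print(s["clock"],s["joints"])
env.release(); snap("wrist","pics/kn.png")
E
```

```text
True -9.348377356098447e-05
[-0.50095232  0.55030853  1.56780429 -0.39629602  0.89017187  2.17988083]
[-0.50095232  0.55030853  1.56780429 -0.39629602  0.89017187 -0.96171182]
knob top True 0.04305628617401118
21.375 [-0.4638497   0.46016436  1.52773181 -0.36606351  1.02419254  2.15733687]
```

View pics/kn.png

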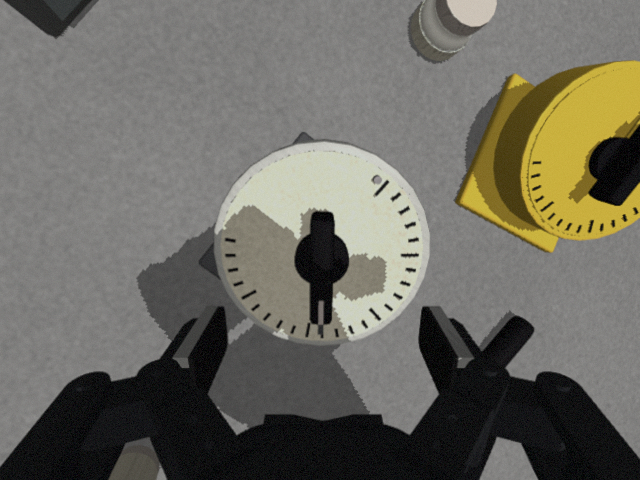

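The button stands out: touch height differs by -0.1 mm from the start. The picture shows the bar upright at x≈321, midway between the fingers (225 and 420), with its pale end at (321,310). The knob top reads 43 mm, so the dial lies 7 mm higher than my fit (z≈0.0885, agreeing with the description).

```bash
python3 - <<'E'
from h import *
c=np.array([.5371,-.2537,.0819]); G=frame(None,0,-np.pi/2,np.radians(20)); m=G[:,2]
env.movel(c+.075*m,.12); print(env.movel(c+.039*m,.05,guard=6))
env.close_gripper(30); s=monitor.sense(); print(s["finger_gap"],s["gripper_force"],s["contact_force"])
j0=np.array(s["joints"]); e=lambda:(monitor.sense()["joint_efforts"][5],float(np.array(monitor.sense()["ft_torque"])@m),np.linalg.norm(monitor.sense()["contact_force"]))
for d in(1.0,2.1):
    j=j0.copy(); j[5]-=d; env.set_joints(j); print(d,np.round(e(),2))
b=e()
for d in np.arange(2.15,2.75,.04):
    j=j0.copy(); j[5]-=d; env.set_joints(j); env.hold(.1); k=e(); print(round(d,2),np.round(k,2))
    if abs(k[0]-b[0])>.6 or k[2]>25: break
env.hold(.2); env.release(); env.hold(.2); env.movel(c+.13*m,.15); snap("wrist","pics/z.png"); print(monitor.sense()["clock"])
E
```

```text
False
0.1577824800956459 34.45075571537018 [ 3.36099587  3.88465277 -1.06128896]
1.0 [0.01 0.06 4.1 ]
2.1 [0.04 0.07 5.95]
2.15 [0.05 0.01 6.43]
2.19 [0.06 0.08 5.14]
2.23 [0.06 0.09 5.34]
2.27 [0.06 0.07 5.09]
2.31 [0.06 0.07 5.47]
2.35 [0.06 0.07 5.87]
2.39 [0.06 0.06 5.54]
2.43 [0.06 0.01 5.21]
2.47 [-0.64 -0.64  5.07]
31.1
```

View pics/z.png

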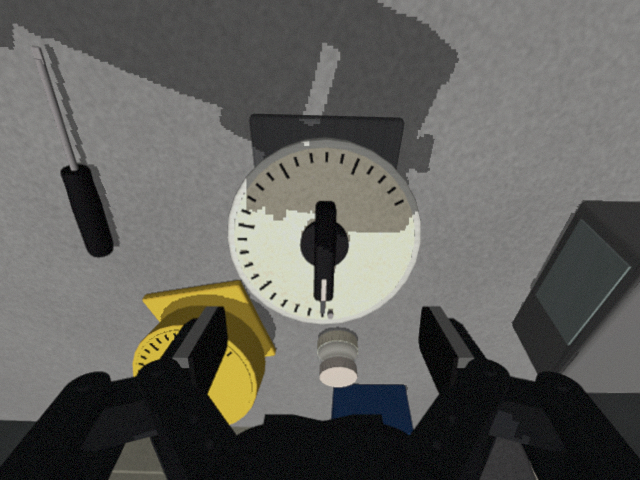

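The needle's tip is at (323,316), lying against the stop pin (331,314) on the zero tick, and the stop was felt at 2.45 rad as predicted. The hand is clear of everything. Handing in.

```bash
python3 - <<'E'
from h import *
x=np.array(monitor.sense()["position"]); env.movel([x[0],x[1],x[2]+.06],.15); env.hold(.3); print(monitor.sense()["contact_force"],job.hand_in())
E
```

```text
the job is handed in; nothing more can be done
[-0.13438233 -0.39369789 -0.52772347] None
```

The job is handed in at about 32 s on the robot's clock: the stop was latched with the hand off, twisted free and found fully out by touch, the gauge pointer is against its zero stop, and I saw no sign of anything lying about being moved; the hand-in returned no verdict.

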